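# Take up the slack in a culture-jar carrier and hold it clamped

## Robot

A 6-joint arm with a two-finger parallel gripper is mounted at the origin on the work surface. World frame = base frame: x ahead of the robot, y to its left, z up, the work surface at z = 0. Lengths are in m, angles in rad, forces in N, time in s.
With the tool pointing down it reaches from about 0.375 to 0.975 m from the base axis. Payload 3.8 kg.
Tool frame: the origin (TCP) lies where the fingers leave the gripper's body, on its centre line; the fingertips stand 73 mm ahead of it and the grasp point (between the pads) lies 54 mm ahead of it; z points along the fingers, y is the line along which they close (so a half turn about z gives the same grasp; the last joint's range is limited). The gripper opens to 85 mm and grips with 20 to 120 N. Pads are 22 mm wide; open, the fingers measure 114 mm over their backs; the gripper's body (76 mm by 85 mm) begins 54 mm behind the grasp point. The pads swing forward as they close: fully open they stand 13 mm farther back than shut.
Start: joints at [-1.342, 0.264, 1.604, -0, 1.274, -0.037], TCP at [0.177, -0.651, 0.304] pointing down, gripper open.
Joint ranges: [-2.63, 2.63], [-0.94, 2.18], [0.31, 2.57], [-1.31, 4.45], [0, 2.66], [-2.55, 2.55]. Speed limits (rad/s): [2.57, 2.57, 3.14, 3.14, 3.14, 3.14].

## Interface

Orientations are given as a rotation vector (axis times angle).
In Python, from workcell import read_state, viewer, bot gives the robot as it stands.
- The arm moves only by the tool jog_arm, never from a script. Its argument "increments" is a list that holds one entry, the list of rows, each a list of 7 numbers: the shift along the tool's x, y, z in units of 30 mm (1.0 is 30 mm), then the turn, a rotation vector about the tool's x, y, z in units of 6 degrees (1.0 is 6 degrees), then the opening, from -1 (shut) to 1 (fully open). A call has exactly 5 rows; each row shifts and turns the commanded pose from where the row before left it, along the tool's axes as they then stand; what a row does not reach is not made up. A row lasts 1/12 s, in which the tool goes at most 41.7 mm and 7.16 degrees, less where a joint would pass 70% of its speed; a pose out of reach is approached as far as the arm can. A call is refused whole if a number of a shift passes 1 or a number of a turn 1, either way. A call with a gripper value outside its range is refused whole. The fingers move at their own pace and stop on an object; "force" is the grip in N (left out, the last holds). Time passes only in rows, so rows that do not move let the fingers close, or fill a call up. It gives the time, the measured TCP pose, the force, the opening and the grip force at its end, in the units of the state.
- read_state(): the state, without advancing time (a new reading comes with each control period).
- viewer.read_camera(name): name is "scene" or "top" or "wrist"; returns (picture, depth): 400x640x3 uint8, blue, green, red; 400x640 float32, m along the optical axis (not along the pixel's ray), 0 where there is no reading.
- viewer.camera_params(name): a dict with "fx", "fy", "cx", "cy" (pixels), "R" (3x3) and "t" (3): a world point X has camera coordinates R X + t; the wrist camera has in their place "hand_eye" (4x4, takes a point from camera to tool coordinates, whose origin is the TCP and whose axes are the flange's). Camera axes: x right, y down, z forward; pixel columns grow to the right and rows downward; lengths in m; the calibration is good to about 2 mm. A picture is of the moment at which its call begins: read the wrist's pose just before it. camera_params takes no time and is no camera call.
- bot.finish_job(): hands the job in; it is judged then, once.
The state is a dict: "time": time; "q": joint angles; "joint_vel": joint speeds; "joint_torque": joint torques, N m; "tool_pos": TCP position; "tcp_rot": TCP orientation; "wrist_force": force on the tool from outside, world axes, zero at the start; "torque": the same for the moment, N m; "width": opening from 0.0 (shut) to 1.0 (fully open); "grip_force": force on a finger pad.
Only numpy, scipy, OpenCV 4.12 (cv2) and the standard library are available. Lean on these libraries where they do the work, as an engineer would, in place of code of your own. Each camera call takes 0.05 s, during which the arm holds its last target. There are 200 camera calls.

## Task

Fill the gap in the jar carrier: stand blue spacer plates from the grey stand upright, flat against one another, between the white jar rack and the steel push bar, adding plates until pushing the sprung, red-handled bar clamps them firmly against the rack instead of running loose to its stop. Finish while holding: keep the fingers on the bar, still pressing it tight with a firm push of ten newtons or so, because it springs back when let go. Leave the spare plates standing in their stand and do not disturb the bottle, glassware, lamp and pots around.

Things in the scene. Friction and masses are not known exactly. Their poses are not given: they have to be found in the camera images.
- carrier: Jar carrier, fixed to the table: green base plate 140 (x) x 310 (y) x 8 mm thick, grey guide block on its +y end (y from 100 to 150 mm, top 50 mm above the table). Origin: centre of the underside of the base. The bar slides along the carrier's y axis and presses towards -y. The gap runs along y between the rack face (-y side) and the bar face (+y side); its floor is the top of the base, 8 mm above the table, and it is open at both x ends.
- rack_face (a point): Centre of the rack's flat gap face. The white jar rack is 130 (x) x 80 (y) x 30 mm, its top 38 mm above the table, with a tongue, 30 mm wide (x), 8 mm thick, flush with the face in its middle and up to 75 mm above the table; two clear lidded jars stand in it at x = -32 and +32 mm, their tops 92 mm above the table and their near edges 21 mm behind the face. This point is 15 mm above the gap's floor; same axes as the carrier. 
- bar_face (a point): Centre of the push bar's flat gap face: steel bar 110 mm (x) x 16 mm (y), top 38 mm above the table, with a like tongue (30 mm wide, to 75 mm above the table) flush with the face in its middle. Same axes as the carrier; moves with the bar. The gap at rest, from this face to the rack face along the carrier's y, is 42 to 60 mm.
- bar (a joint): Travel of the push bar in m: 0 fully back (where its spring keeps it), up to 0.024 at its stop, growing towards the rack (carrier -y). The spring pushes back with about 1.8 N at 0 and 3.3 N at 0.024, so it returns when let go.
- handle (a point): Red upright handle of the push bar, 22 mm (x) x 16 mm (y), reaching from 24 to 94 mm above the table; this point is on its axis, 70 mm above the table, 55 mm behind (+y of) the bar face. Same axes as the carrier.
- stand: Grey spacer stand, fixed to the table, 90 (x) x 170 (y) mm, with four slots 17 mm wide, 34 mm apart along its y; slot floors 8 mm, wall tops 28 mm above the table. Origin: centre of its underside.
- spacer1_mid (a point): Blue plastic spacer plate, 44 mm wide (its x), 14 mm thick (its y), 75 mm high (its z), about 55 g, loose, standing upright in a slot of the stand at the start. This point is its centre, half-way up (45.5 mm above the table while in the stand or in the gap).
- spacer2_mid (a point): Blue plastic spacer plate, 44 mm wide (its x), 14 mm thick (its y), 75 mm high (its z), about 55 g, loose, standing upright in a slot of the stand at the start. This point is its centre, half-way up (45.5 mm above the table while in the stand or in the gap).
- spacer3_mid (a point): Blue plastic spacer plate, 44 mm wide (its x), 14 mm thick (its y), 75 mm high (its z), about 55 g, loose, standing upright in a slot of the stand at the start. This point is its centre, half-way up (45.5 mm above the table while in the stand or in the gap).
- spacer4_mid (a point): Blue plastic spacer plate, 44 mm wide (its x), 14 mm thick (its y), 75 mm high (its z), about 55 g, loose, standing upright in a slot of the stand at the start. This point is its centre, half-way up (45.5 mm above the table while in the stand or in the gap).
- sprayer: Bystander, loose: yellow spray bottle with red trigger, 88 mm wide, 225 mm tall. Origin: centre of its underside.
- toolglass: Bystander, loose: glass jar holding steel tweezers, 64 mm wide, 150 mm tall with the tweezers. Origin: centre of its underside.
- cylinder: Bystander, loose: clear measuring cylinder on a round white foot, 64 mm wide, 168 mm tall. Origin: centre of its underside.
- lamp: Bystander, loose: squat metal spirit lamp with cap, 74 mm wide, 84 mm tall. Origin: centre of its underside.
- pot1: Bystander, loose: small lidded clear sample pot, 62 mm wide, 42 mm tall. Origin: centre of its underside.
- pot2: Bystander, loose: small lidded clear sample pot, 62 mm wide, 42 mm tall. Origin: centre of its underside.
Not all that is in view belongs to the job. What is shaped like the part that bears spacer3_mid but brown or yellow is not meant.

How it is judged:
On the way:
1. a first spacer plate stands upright in the gap, let go ((((x of spacer1_mid in the frame of carrier between -0.033 and 0.033 m and y of spacer1_mid in the frame of carrier between -0.07 and -0.01 m and z of spacer1_mid in the frame of carrier between 0.04 and 0.051 m and angle between spacer1_mid's own z axis and vertical below 0.12 rad and angle between the y axis of spacer1_mid and the y axis of carrier, either way round below 0.15 rad) and contact force between the fingers and spacer1 below 0.2 N) or ((x of spacer2_mid in the frame of carrier between -0.033 and 0.033 m and y of spacer2_mid in the frame of carrier between -0.07 and -0.01 m and z of spacer2_mid in the frame of carrier between 0.04 and 0.051 m and angle between spacer2_mid's own z axis and vertical below 0.12 rad and angle between the y axis of spacer2_mid and the y axis of carrier, either way round below 0.15 rad) and contact force between the fingers and spacer2 below 0.2 N) or ((x of spacer3_mid in the frame of carrier between -0.033 and 0.033 m and y of spacer3_mid in the frame of carrier between -0.07 and -0.01 m and z of spacer3_mid in the frame of carrier between 0.04 and 0.051 m and angle between spacer3_mid's own z axis and vertical below 0.12 rad and angle between the y axis of spacer3_mid and the y axis of carrier, either way round below 0.15 rad) and contact force between the fingers and spacer3 below 0.2 N) or ((x of spacer4_mid in the frame of carrier between -0.033 and 0.033 m and y of spacer4_mid in the frame of carrier between -0.07 and -0.01 m and z of spacer4_mid in the frame of carrier between 0.04 and 0.051 m and angle between spacer4_mid's own z axis and vertical below 0.12 rad and angle between the y axis of spacer4_mid and the y axis of carrier, either way round below 0.15 rad) and contact force between the fingers and spacer4 below 0.2 N))), for 0.2 s.
At the end, for the whole second after the job is handed in: Every spacer is upright and square (0.12, 0.15 rad) on the gap floor, within 33 mm of its middle across, or else still in the stand; bar on spacer and spacer on rack each press over 4 N; fingers on the bar with over 3 N; the bar is at rest (((x of spacer1_mid in the frame of carrier between -0.033 and 0.033 m and y of spacer1_mid in the frame of carrier between -0.07 and -0.01 m and z of spacer1_mid in the frame of carrier between 0.04 and 0.051 m and angle between spacer1_mid's own z axis and vertical below 0.12 rad and angle between the y axis of spacer1_mid and the y axis of carrier, either way round below 0.15 rad) or (x of spacer1_mid in the frame of stand between -0.02 and 0.02 m and y of spacer1_mid in the frame of stand between -0.07 and 0.07 m and z of spacer1_mid in the frame of stand between 0.04 and 0.051 m and angle between spacer1_mid's own z axis and vertical below 0.2 rad)) and ((x of spacer2_mid in the frame of carrier between -0.033 and 0.033 m and y of spacer2_mid in the frame of carrier between -0.07 and -0.01 m and z of spacer2_mid in the frame of carrier between 0.04 and 0.051 m and angle between spacer2_mid's own z axis and vertical below 0.12 rad and angle between the y axis of spacer2_mid and the y axis of carrier, either way round below 0.15 rad) or (x of spacer2_mid in the frame of stand between -0.02 and 0.02 m and y of spacer2_mid in the frame of stand between -0.07 and 0.07 m and z of spacer2_mid in the frame of stand between 0.04 and 0.051 m and angle between spacer2_mid's own z axis and vertical below 0.2 rad)) and ((x of spacer3_mid in the frame of carrier between -0.033 and 0.033 m and y of spacer3_mid in the frame of carrier between -0.07 and -0.01 m and z of spacer3_mid in the frame of carrier between 0.04 and 0.051 m and angle between spacer3_mid's own z axis and vertical below 0.12 rad and angle between the y axis of spacer3_mid and the y axis of carrier, either way round below 0.15 rad) or (x of spacer3_mid in the frame of stand between -0.02 and 0.02 m and y of spacer3_mid in the frame of stand between -0.07 and 0.07 m and z of spacer3_mid in the frame of stand between 0.04 and 0.051 m and angle between spacer3_mid's own z axis and vertical below 0.2 rad)) and ((x of spacer4_mid in the frame of carrier between -0.033 and 0.033 m and y of spacer4_mid in the frame of carrier between -0.07 and -0.01 m and z of spacer4_mid in the frame of carrier between 0.04 and 0.051 m and angle between spacer4_mid's own z axis and vertical below 0.12 rad and angle between the y axis of spacer4_mid and the y axis of carrier, either way round below 0.15 rad) or (x of spacer4_mid in the frame of stand between -0.02 and 0.02 m and y of spacer4_mid in the frame of stand between -0.07 and 0.07 m and z of spacer4_mid in the frame of stand between 0.04 and 0.051 m and angle between spacer4_mid's own z axis and vertical below 0.2 rad)) and (contact force between bar and spacer1 above 4 N or contact force between bar and spacer2 above 4 N or contact force between bar and spacer3 above 4 N or contact force between bar and spacer4 above 4 N) and (contact force between rack and spacer1 above 4 N or contact force between rack and spacer2 above 4 N or contact force between rack and spacer3 above 4 N or contact force between rack and spacer4 above 4 N) and contact force between the fingers and bar above 3 N and velocity of joint bar between -0.005 and 0.005 m/s); the arm keeps its last pose, push and grip.
It fails at once if a bystander is shifted more than 30 mm or tipped (distance of any of sprayer, toolglass, cylinder, lamp, pot1, pot2 from where it was at the start of the episode above 0.03 m or angle between any of sprayer, toolglass, cylinder, lamp, pot1, pot2's own z axis and vertical above 0.35 rad).
It also fails if it takes over 72 s, if anything falls off the work surface, if the arm or the gripper's body presses on something with over 40 N, if the wrist force passes 120 N, or if a joint passes its speed limit or range.

## Working session

There is one attempt and no reset: what is moved stays moved. The work goes in short steps, Python scripts to look and compute and a tool call to move; the robot and the scene stay as the last step left them, time stands still between calls to the robot, and variables do not carry over. Pictures are saved under pics/ and viewed, at most 10 in all, crops included, and the job is handed in when it is done.

Besides the shell and the picture viewer there is one more tool, called after "Call:" by a JSON object that holds its "name" and its "arguments", one argument or row to a line. jog_arm: Moves the arm, as the interface text tells. Its arguments: {"type":"object","properties":{"increments":{"type":"array","items":{"type":"array","items":{"type":"array","items":{"type":"number"}}}},"force":{"type":"number"}},"required":["increments"]}

```bash
mkdir -p pics; cat > h.py <<'E'
import numpy as np, cv2
from scipy.spatial.transform import Rotation as Ro
from workcell import read_state, viewer, bot
def snap(n):
    s=read_state(); im,d=viewer.read_camera(n); p=viewer.camera_params(n)
    if 'R' in p: R=np.array(p['R']).T; t=-R@np.array(p['t'])
    else:
        H=np.array(p['hand_eye']); T=Ro.from_rotvec(s['tcp_rot']).as_matrix()
        R=T@H[:3,:3]; t=T@H[:3,3]+np.array(s['tool_pos'])
    return np.array(im),np.array(d),p,R,t
def cloud(d,p,R,t):
    v,u=np.mgrid[:d.shape[0],:d.shape[1]]
    c=np.stack([(u-p['cx'])/p['fx']*d,(v-p['cy'])/p['fy']*d,d],-1)
    return c@R.T+t
def ray(u,v,z,p,R,t):
    r=R@np.array([(u-p['cx'])/p['fx'],(v-p['cy'])/p['fy'],1.]); return t+r*(z-t[2])/r[2]
E
python3 - <<'E'
from h import *
for n in('scene','top'):
    im,d,p,R,t=snap(n); np.savez(n+'0.npz',im=im,d=d,R=R,t=t); cv2.imwrite(f'pics/{n}0.png',im); print(n,t.round(3),p['fx'])
s=read_state(); print(s)
E
```

```text
scene [1.158 0.344 0.968] 385.38507362922286
top [0.309 0.004 1.417] 443.3514626014707
{'time': 0.1, 'q': array([-1.34190281e+00,  2.64729523e-01,  1.60522767e+00,  9.81892481e-06,
        1.27368443e+00, -3.68703818e-02]), 'joint_vel': array([-0.00144882, -0.00142783, -0.00308955,  0.00052246,  0.00250815,
       -0.00030921]), 'joint_torque': array([ 1.41072407e-03, -5.16706002e+01, -3.68590629e+01, -2.10631094e-05,
        6.27318703e-03, -2.95318739e-05]), 'tool_pos': array([ 0.17719263, -0.65080869,  0.30265679]), 'tcp_rot': array([-3.11187507e+00, -4.15958648e-01,  2.93674225e-04]), 'wrist_force': array([ 0.59467897,  0.40335683, -0.0560201 ]), 'torque': array([-0.02547508, -0.03978843,  0.03351581]), 'grip_force': 0.0, 'width': 1.0029186710878217}
```

View pics/top0.png

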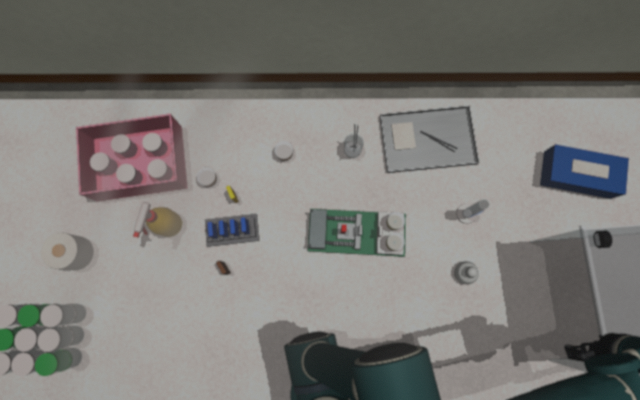

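View pics/scene0.png

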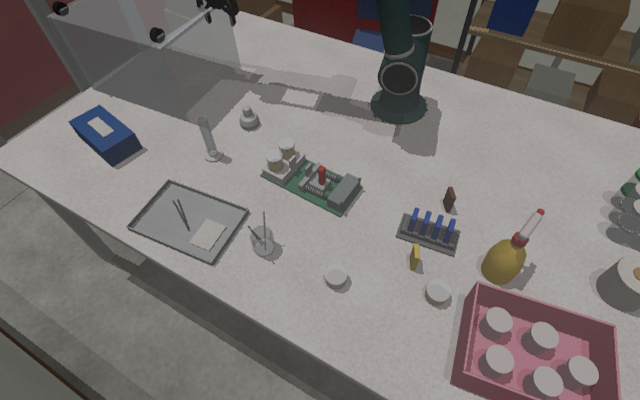

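The top view shows the carrier at (357,232), with its grey guide block to the left (+y) and the jars to the right, and the stand with four blue plates at (213–245, 228). The brown (222,267) and yellow (231,193) plates lie outside the stand, so they are decoys. The four blue ones fit the description. I'll measure them next and confirm in a crop.

```bash
python3 - <<'E'
from h import *
P={n:viewer.camera_params(n) for n in('top','scene')}
def rect(m,z,n,R,t,k):
    cs,_=cv2.findContours(m.astype(np.uint8),cv2.RETR_EXTERNAL,cv2.CHAIN_APPROX_NONE)
    for c in sorted(cs,key=cv2.contourArea)[::-1][:k]:
        w=np.array([ray(u,v,z,P[n],R,t)[:2] for u,v in c[:,0]],np.float32)
        (cx,cy),(a,b),g=cv2.minAreaRect(w); print(n,cv2.boundingRect(c),'ctr',round(cx,4),round(cy,4),'size',round(a,4),round(b,4),'ang',round(g,1))
for n in('top','scene'):
    f=np.load(n+'0.npz'); im,d,R,t=f['im'],f['d'],f['R'],f['t']
    h=cv2.cvtColor(im,cv2.COLOR_BGR2HSV); H,S,V=[h[...,i].astype(int) for i in range(3)]
    C=cloud(d,P[n],R,t); roi=(C[...,0]>.3)&(C[...,0]<.95)&(abs(C[...,1])<.6)
    print('green');g=roi&(H>50)&(H<90)&(S>70); rect(cv2.morphologyEx(g.astype(np.uint8),cv2.MORPH_CLOSE,np.ones((15,15))),.008,n,R,t,1)
    print('blue');b=roi&(H>100)&(H<130)&(S>100); rect(b,.083,n,R,t,4)
    for lo in(.07,): print('bluetop depth',[ (C[b&(abs(C[...,2]-.083)<.006)][:,i].min().round(3),C[b&(abs(C[...,2]-.083)<.006)][:,i].max().round(3)) for i in(0,1)] )
    print('red'); rect(roi&((H<8)|(H>172))&(S>120),.094,n,R,t,2)
    # heightmap points for carrier
    np.savez(n+'c.npz',C=C)
f=np.load('top0.npz')['im'];cv2.imwrite('pics/crop1.png',cv2.resize(f[170:285,190:420],None,fx=3.4,fy=3.4,interpolation=cv2.INTER_CUBIC))
E
```

```text
green
top (309, 211, 67, 43) ctr 0.4925 -0.0563 size 0.2094 0.1315 ang 87.2
blue
top (230, 219, 6, 15) ctr 0.4981 0.2825 size 0.0435 0.0153 ang 2.3
top (241, 218, 7, 14) ctr 0.5029 0.2476 size 0.0405 0.0183 ang 2.1
top (219, 221, 7, 14) ctr 0.4935 0.3144 size 0.0406 0.0183 ang 2.6
top (208, 222, 6, 15) ctr 0.4889 0.3493 size 0.0433 0.0153 ang 2.9
bluetop depth [(np.float64(0.47), np.float64(0.524)), (np.float64(0.241), np.float64(0.359))]
red
top (342, 225, 4, 7) ctr 0.4912 -0.0548 size 0.009 0.0183 ang 89.6
top (135, 233, 3, 3) ctr 0.4715 0.5715 size 0.0066 0.0061 ang 4.6
green
scene (287, 170, 17, 22) ctr 0.5139 -0.1427 size 0.0898 0.0459 ang 26.1
blue
scene (448, 219, 7, 13) ctr 0.4915 0.3514 size 0.0428 0.0127 ang 9.6
scene (436, 215, 7, 13) ctr 0.4955 0.3178 size 0.0422 0.0125 ang 9.3
scene (424, 211, 7, 13) ctr 0.4998 0.2845 size 0.0426 0.0117 ang 7.7
scene (411, 208, 8, 13) ctr 0.5054 0.2514 size 0.0428 0.0119 ang 6.8
bluetop depth [(np.float64(0.469), np.float64(0.524)), (np.float64(0.245), np.float64(0.36))]
red
scene (319, 166, 6, 6) ctr 0.495 -0.0542 size 0.0146 0.02 ang 82.8
scene (537, 209, 7, 6) ctr 0.3373 0.5501 size 0.0144 0.014 ang 74.9
```

View pics/crop1.png

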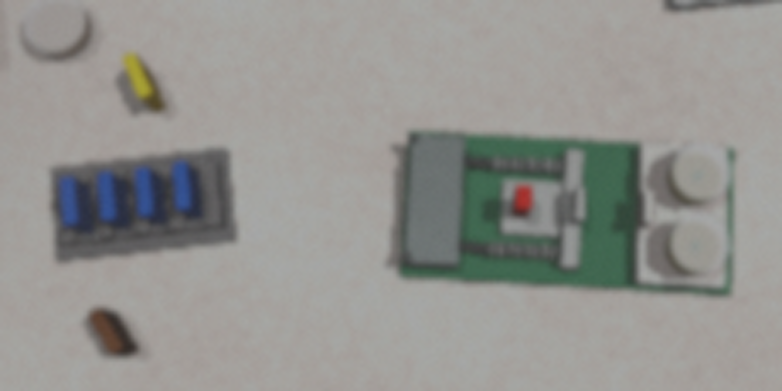

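The crop confirms it: the four blue plates stand in the stand's slots, yawed about 7.5°. The carrier is yawed about -3°. The gap lies between the bar (572,208) and the rack (637,215). Next I'll write a planner and check the wrist camera geometry.

```bash
cat >> h.py <<'E'
def plan(pos,xyaw,n=None,lift=None):
    """rows in tool units from the current pose to pos with tool x at world yaw xyaw(deg), tool down: turn, then shift"""
    s=read_state(); T=Ro.from_rotvec(s['tcp_rot']); c,sn=np.cos(np.radians(xyaw)),np.sin(np.radians(xyaw))
    G=Ro.from_matrix(np.array([[c,sn,0],[sn,-c,0],[0,0,-1.]]))
    rv=np.degrees((T.inv()*G).as_rotvec())/6
    d=G.inv().apply(np.array(pos)-s['tool_pos'])/.03
    print('t',round(s['time'],2),'turn total',rv.round(3),'| shift total (after turn)',d.round(3),'| F',np.round(s['wrist_force'],2),'w',round(s['width'],3),'grip',round(s['grip_force'],1))
E
python3 - <<'E'
from h import *
p=viewer.camera_params('wrist'); print(np.array(p['hand_eye']).round(3),p['fx'],p['cx'],p['cy'])
plan([.45,-.06,.30],87)
E
```

```text
[[ 0.    -0.953 -0.301  0.076]
 [ 1.     0.001 -0.    -0.   ]
 [ 0.    -0.301  0.953 -0.07 ]
 [ 0.     0.     0.     1.   ]] 278.5242431085295 318.7931374519785 198.80634584630016
t 0.1 turn total [ -0.016  -0.013 -11.962] | shift total (after turn) [20.143  8.05   0.089] | F [ 0.59  0.4  -0.06] w 1.003 grip 0.0
```

Call:
{"name": "jog_arm", "arguments": {
  "increments": [
    [[0,0,0,0,0,-1,1],[0,0,0,0,0,-1,1],[0,0,0,0,0,-1,1],[0,0,0,0,0,-1,1],[0,0,0,0,0,-1,1]]
  ]
}}

```text
time: 0.52
tool_pos: [0.1772, -0.6509, 0.303]
tcp_rot: [-2.896, -1.215, -0.0]
wrist_force: [-0.1, 0.7, -0.5]
width: 1.0
grip_force: 0.0
```

Call:
{"name": "jog_arm", "arguments": {
  "increments": [
    [[0,0,0,0,0,-1,1],[0,0,0,0,0,-1,1],[0,0,0,0,0,-1,1],[0,0,0,0,0,-1,1],[0,0,0,0,0,-1,1]]
  ]
}}

```text
time: 0.93
tool_pos: [0.1772, -0.651, 0.3031]
tcp_rot: [-2.483, -1.923, -0.001]
wrist_force: [0.0, 0.7, -0.7]
width: 1.001
grip_force: 0.0
```

Call:
{"name": "jog_arm", "arguments": {
  "increments": [
    [[0,0,0,0,0,-1,1],[0,0,0,0,0,-0.96,1],[0.96,0.38,0,0,0,0,1],[0.96,0.38,0,0,0,0,1],[0.96,0.38,0,0,0,0,1]]
  ]
}}

```text
time: 1.35
tool_pos: [0.2159, -0.5658, 0.3028]
tcp_rot: [-2.279, -2.16, -0.001]
wrist_force: [0.1, 0.9, 0.9]
width: 0.999
grip_force: 0.0
```

Call:
{"name": "jog_arm", "arguments": {
  "increments": [
    [[0.96,0.38,0,0,0,0,1],[0.96,0.38,0,0,0,0,1],[0.96,0.38,0,0,0,0,1],[0.96,0.38,0,0,0,0,1],[0.96,0.38,0,0,0,0,1]]
  ]
}}

```text
time: 1.77
tool_pos: [0.2806, -0.4243, 0.3033]
tcp_rot: [-2.279, -2.161, -0.0]
wrist_force: [0.6, -0.2, 0.2]
width: 1.002
grip_force: 0.0
```

Call:
{"name": "jog_arm", "arguments": {
  "increments": [
    [[0.96,0.38,0,0,0,0,1],[0.96,0.38,0,0,0,0,1],[0.96,0.38,0,0,0,0,1],[0.96,0.38,0,0,0,0,1],[0.96,0.38,0,0,0,0,1]]
  ]
}}

```text
time: 2.18
tool_pos: [0.345, -0.2836, 0.3035]
tcp_rot: [-2.279, -2.162, -0.0]
wrist_force: [0.7, -0.7, -0.2]
width: 1.001
grip_force: 0.0
```

Call:
{"name": "jog_arm", "arguments": {
  "increments": [
    [[0.96,0.38,0,0,0,0,1],[0.96,0.38,0,0,0,0,1],[0.96,0.38,0,0,0,0,1],[0.96,0.38,0,0,0,0,1],[0.96,0.38,0,0,0,0,1]]
  ]
}}

```text
time: 2.6
tool_pos: [0.4095, -0.1428, 0.3036]
tcp_rot: [-2.279, -2.162, 0.0]
wrist_force: [0.9, 0.9, 0.2]
width: 1.0
grip_force: 0.0
```

Call:
{"name": "jog_arm", "arguments": {
  "increments": [
    [[0.96,0.38,0,0,0,0,1],[0.96,0.38,0,0,0,0,1],[0.96,0.38,0,0,0,0,1],[0,0,0,0,0,0,1],[0,0,0,0,0,0,1]]
  ]
}}

```text
time: 3.02
tool_pos: [0.4482, -0.0586, 0.3035]
tcp_rot: [-2.275, -2.166, 0.001]
wrist_force: [-0.3, 0.7, -0.7]
width: 1.0
grip_force: 0.0
```

```bash
python3 - <<'E'
from h import *
im,d,p,R,t=snap('wrist'); C=cloud(d,p,R,t); np.savez('w1.npz',im=im,d=d,R=R,t=t,C=C); cv2.imwrite('pics/w1.png',im)
h=cv2.cvtColor(im,cv2.COLOR_BGR2HSV).astype(int); H,S,V=h[...,0],h[...,1],h[...,2]
g=(H>50)&(H<90)&(S>70)&(abs(C[...,2]-.008)<.01)
w=C[g]; print('green z',np.median(w[:,2]),w[:,:2].min(0),w[:,:2].max(0))
E
```

```text
green z 0.007999392309050224 [-0.00390946 -0.34259309] [0.89720748 0.08628769]
```

View pics/w1.png

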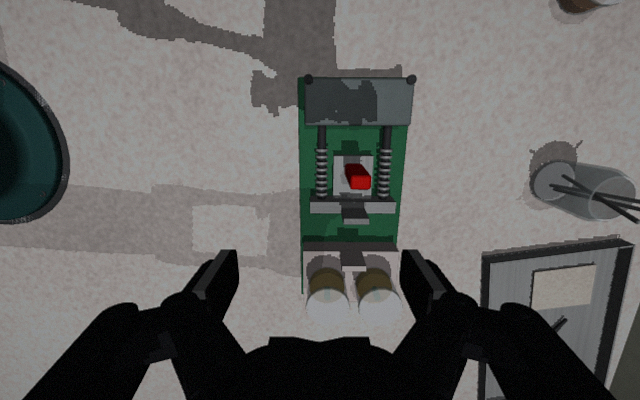

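The wrist view shows the guide block (303–415, 75–125), the red handle (357,176), the bar (310–395, 205), the rack edge (302–397, 242) and the jars (328/377, 290). I'll fit the carrier from depth next.

```bash
python3 - <<'E'
from h import *
f=np.load('w1.npz'); C=f['C']; im=f['im']
h=cv2.cvtColor(im,cv2.COLOR_BGR2HSV).astype(int); H,S,V=h[...,0],h[...,1],h[...,2]
v,u=np.mgrid[:400,:640]
def box(m,n):
    w=C[m][:,:2].astype(np.float32); (cx,cy),(a,b),g=cv2.minAreaRect(w); print(n,m.sum(),'ctr',round(cx,4),round(cy,4),'size',round(a,4),round(b,4),'ang',round(g,2))
z=C[...,2]
box((u>290)&(u<425)&(v<140)&(v>60)&(abs(z-.05)<.004),'block top (100x? z50)')
box((u>290)&(u<425)&(v<225)&(v>190)&(abs(z-.038)<.004),'bar top')
box((u>290)&(u<425)&(v<225)&(v>190)&(abs(z-.075)<.004),'bar tongue')
box((u>290)&(u<425)&(v<275)&(v>225)&(abs(z-.075)<.004),'rack tongue')
box((u>290)&(u<425)&(v<275)&(v>225)&(abs(z-.038)<.004),'rack top')
box((u>330)&(u<380)&(v<200)&(v>155)&(abs(z-.094)<.004)&(S>100),'handle top')
# yaw: left/right green edges at z 8
g=(H>50)&(H<90)&(S>70)&(abs(z-.008)<.003)&(u>290)&(u<420)
for side in(0,1):
    pts=[]
    for r in range(130,238,3):
        c=np.where(g[r])[0]
        if len(c)>5:
            q=C[r,c[0] if side==0 else c[-1]]; pts.append(q[:2])
    pts=np.array(pts); k=np.polyfit(pts[:,1],pts[:,0],1); print('edge',side,'x at y=-.05',np.polyval(k,-.05).round(4),'yaw',-np.degrees(np.arctan(k[0])).round(2),'res',np.std(pts[:,0]-np.polyval(k,pts[:,1])).round(4))
# face lines
for n,lo,hi in(('rack',225,275),('bar',190,235)):
    m=(v>=lo)&(v<hi)&(abs(z-.038)<.003); pts=[]
    for c in range(312,392,3):
        r=np.where(m[:,c])[0]
        if len(r)>1: q=C[r[0] if n=='rack' else r[-1],c]; pts.append(q[:2])
    pts=np.array(pts); k=np.polyfit(pts[:,0],pts[:,1],1); print(n,'y at x=.49',np.polyval(k,.49).round(4),'yaw',np.degrees(np.arctan(k[0])).round(2),'n',len(pts),'sd',np.std(pts[:,1]-np.polyval(k,pts[:,0])).round(4))
E
```

```text
block top (100x? z50) 5185 ctr 0.4942 0.0272 size 0.0527 0.1202 ang 87.25
bar top 933 ctr 0.4878 -0.1001 size 0.0157 0.1086 ang 87.05
bar tongue 182 ctr 0.487 -0.1042 size 0.0083 0.0294 ang 85.16
rack tongue 167 ctr 0.4836 -0.1656 size 0.0081 0.0293 ang 86.56
rack top 1608 ctr 0.4838 -0.1804 size 0.0375 0.1293 ang 86.97
handle top 304 ctr 0.4899 -0.0533 size 0.0153 0.0216 ang 87.34
edge 0 x at y=-.05 0.4218 yaw -2.91 res 0.0004
edge 1 x at y=-.05 0.5588 yaw -2.98 res 0.0005
rack y at x=.49 -0.1631 yaw -3.01 n 27 sd 0.0004
bar y at x=.49 -0.1056 yaw -2.56 n 27 sd 0.0029
```

```bash
python3 - <<'E'
from h import *
plan([.495,.325,.303],97.5)
E
```

```text
t 3.07 turn total [-0.012  0.003 -1.733] | shift total (after turn) [12.503  3.23   0.013] | F [-0.48 -0.89  0.23] w 1.002 grip 0.0
```

Call:
{"name": "jog_arm", "arguments": {
  "increments": [
    [[0,0,0,0,0,-0.87,1],[0,0,0,0,0,-0.87,1],[0.96,0.25,0,0,0,0,1],[0.96,0.25,0,0,0,0,1],[0.96,0.25,0,0,0,0,1]]
  ]
}}

```text
time: 3.48
tool_pos: [0.459, 0.0277, 0.3038]
tcp_rot: [2.078, 2.356, -0.001]
wrist_force: [0.5, 0.7, 0.2]
width: 0.998
grip_force: 0.0
```

Call:
{"name": "jog_arm", "arguments": {
  "increments": [
    [[0.96,0.25,0,0,0,0,1],[0.96,0.25,0,0,0,0,1],[0.96,0.25,0,0,0,0,1],[0.96,0.25,0,0,0,0,1],[0.96,0.25,0,0,0,0,1]]
  ]
}}

```text
time: 3.9
tool_pos: [0.4779, 0.176, 0.3037]
tcp_rot: [2.075, 2.358, -0.001]
wrist_force: [0.7, -0.8, 0.4]
width: 0.999
grip_force: 0.0
```

Call:
{"name": "jog_arm", "arguments": {
  "increments": [
    [[0.96,0.25,0,0,0,0,1],[0.96,0.25,0,0,0,0,1],[0.96,0.25,0,0,0,0,1],[0.96,0.25,0,0,0,0,1],[0.96,0.25,0,0,0,0,1]]
  ]
}}

```text
time: 4.32
tool_pos: [0.4971, 0.3236, 0.3036]
tcp_rot: [2.075, 2.358, -0.001]
wrist_force: [0.5, -0.8, -0.4]
width: 0.995
grip_force: 0.0
```

Call:
{"name": "jog_arm", "arguments": {
  "increments": [
    [[0,0,0,0,0,0,0.4],[0,0,0,0,0,0,0.4],[0,0,0,0,0,0,0.4],[0,0,0,0,0,0,0.4],[0,0,0,0,0,0,0.4]]
  ]
}}

```text
time: 4.73
tool_pos: [0.4966, 0.3223, 0.3039]
tcp_rot: [2.075, 2.359, -0.001]
wrist_force: [-0.0, 0.3, 0.2]
width: 0.694
grip_force: 0.0
```

```bash
python3 - <<'E'
from h import *
im,d,p,R,t=snap('wrist'); C=cloud(d,p,R,t); cv2.imwrite('pics/w2.png',im)
h=cv2.cvtColor(im,cv2.COLOR_BGR2HSV).astype(int); H,S,V=h[...,0],h[...,1],h[...,2]
b=(H>100)&(H<130)&(S>80)&(abs(C[...,2]-.083)<.005)
n,L,st,_=cv2.connectedComponentsWithStats(b.astype(np.uint8))
for i in range(1,n):
    if st[i,4]<30: continue
    w=C[L==i]; (cx,cy),(a,c),g=cv2.minAreaRect(w[:,:2].astype(np.float32)); print(st[i],'ctr',round(cx,4),round(cy,4),'size',round(a,4),round(c,4),'ang',round(g,1),'z',np.median(w[:,2]).round(4))
s=read_state();print(s['time'],s['tool_pos'],s['width'])
E
```

```text
[295 149  42  14 560] ctr 0.4877 0.3536 size 0.0433 0.0142 ang 7.4 z 0.0826
[295 180  41  14 505] ctr 0.4915 0.3199 size 0.0437 0.0144 ang 6.9 z 0.0826
[296 210  39  12 462] ctr 0.4956 0.2868 size 0.043 0.0135 ang 6.9 z 0.0825
[298 237  37  12 436] ctr 0.501 0.2534 size 0.042 0.0134 ang 6.7 z 0.0825
4.7833 [0.49658558 0.32256386 0.30397333] 0.7022793308067179
```

View pics/w2.png

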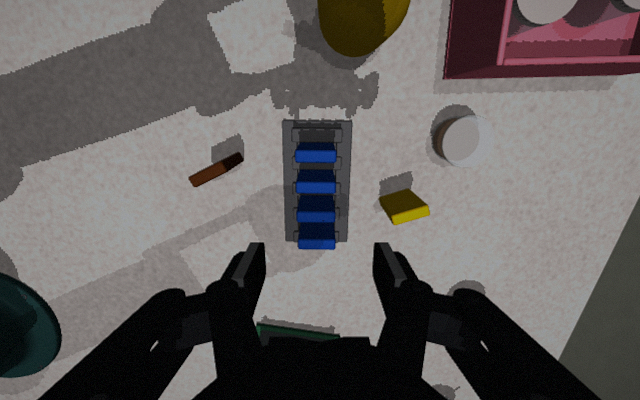

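The wrist view shows the four blue plates stacked at columns 295–337 and rows 155, 186, 216 and 243. The brown (215,170) and yellow (405,205) decoys are outside the stand. Sizes and heights match (43×14 mm, top at 83 mm), so I'll pick the nearest -y plate first.

```bash
python3 - <<'E'
from h import *
plan([.5005,.2574,.112],97.5)
E
```

```text
t 4.78 turn total [ 0.     0.002 -0.028] | shift total (after turn) [-2.171 -0.154  6.399] | F [ 0.72 -0.49  0.99] w 0.702 grip 0.0
```

Call:
{"name": "jog_arm", "arguments": {
  "increments": [
    [[-0.434,-0.031,0.6,0,0,0,0.4],[-0.434,-0.031,0.6,0,0,0,0.4],[-0.434,-0.031,0.6,0,0,0,0.4],[-0.434,-0.031,0.6,0,0,0,0.4],[-0.434,-0.031,0.6,0,0,-0.03,0.4]]
  ]
}}

```text
time: 5.2
tool_pos: [0.5002, 0.2575, 0.2135]
tcp_rot: [2.07, 2.363, 0.001]
wrist_force: [1.2, 1.6, 0.2]
width: 0.7
grip_force: 0.0
```

Call:
{"name": "jog_arm", "arguments": {
  "increments": [
    [[0,0,0.85,0,0,0,0.4],[0,0,0.85,0,0,0,0.4],[0,0,0.85,0,0,0,0.4],[0,0,0.85,0,0,0,0.4],[0,0,0,0,0,0,0.4]]
  ]
}}

```text
time: 5.62
tool_pos: [0.4966, 0.2563, 0.1068]
tcp_rot: [-2.068, -2.36, 0.014]
wrist_force: [-1.3, -0.5, -1.5]
width: 0.698
grip_force: 0.0
```

```bash
python3 - <<'E'
from h import *
plan([.5005,.2574,.112],97.5)
im=snap('wrist')[0]; cv2.imwrite('pics/w3.png',im)
E
```

```text
t 5.62 turn total [-0.088  0.028  0.008] | shift total (after turn) [ 0.019  0.133 -0.173] | F [-1.33 -0.48 -1.53] w 0.698 grip 0.0
```

View pics/w3.png

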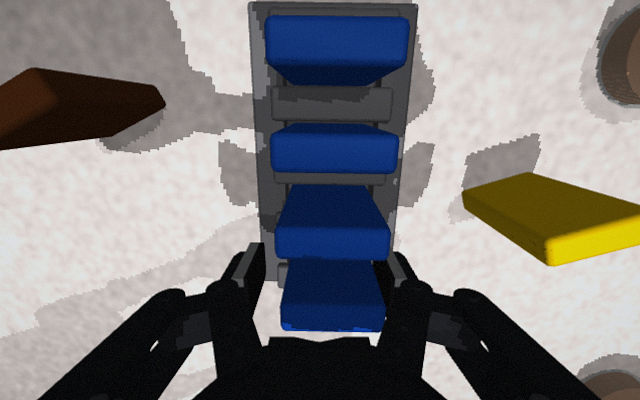

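Both fingers straddle the near plate (282–385, 260–330), the right one slightly closer. I'll let the arm settle before closing.

Call:
{"name": "jog_arm", "arguments": {
  "increments": [
    [[0,0,0,0,0,0,0.4],[0,0,0,0,0,0,0.4],[0,0,0,0,0,0,0.4],[0,0,0,0,0,0,0.4],[0,0,0,0,0,0,0.4]]
  ]
}}

```text
time: 6.08
tool_pos: [0.501, 0.2592, 0.1134]
tcp_rot: [2.068, 2.363, 0.004]
wrist_force: [-0.4, -0.2, 0.5]
width: 0.707
grip_force: 0.0
```

```bash
python3 - <<'E'
from h import *
plan([.5005,.2574,.112],97.5)
E
```

```text
t 6.08 turn total [ 0.023 -0.007  0.019] | shift total (after turn) [-0.058 -0.025  0.045] | F [-0.41 -0.19  0.52] w 0.707 grip 0.0
```

Call:
{"name": "jog_arm", "arguments": {
  "increments": [
    [[-0.03,-0.03,0.04,0,0,0,-0.2],[0,0,0,0,0,0,-0.2],[0,0,0,0,0,0,-0.2],[0,0,0,0,0,0,-0.2],[0,0,0,0,0,0,-0.2]]
  ],
  "force": 40
}}

```text
time: 6.5
tool_pos: [0.4999, 0.258, 0.1114]
tcp_rot: [2.069, 2.364, 0.001]
wrist_force: [-0.9, -0.3, 6.2]
width: 0.51
grip_force: 40.9
```

```bash
python3 - <<'E'
from h import *
plan([.5005,.2574,.112],97.5)
E
```

```text
t 6.5 turn total [ 0.009 -0.003  0.019] | shift total (after turn) [-0.023  0.018 -0.019] | F [-0.86 -0.32  6.2 ] w 0.51 grip 40.9
```

Call:
{"name": "jog_arm", "arguments": {
  "increments": [
    [[0,0,-0.8,0,0,0,-0.2],[0,0,-0.8,0,0,0,-0.2],[0,0,-0.8,0,0,0,-0.2],[0,0,-0.8,0,0,0,-0.2],[0,0,-0.8,0,0,0,-0.2]]
  ]
}}

```text
time: 6.92
tool_pos: [0.4988, 0.2575, 0.2309]
tcp_rot: [-2.069, -2.363, 0.002]
wrist_force: [-0.2, 0.9, -0.5]
width: 0.504
grip_force: 44.5
```

```bash
python3 - <<'E'
from h import *
plan([.4847,-.1481,.232],87)
E
```

```text
t 6.92 turn total [-0.015  0.006  1.768] | shift total (after turn) [-13.526   0.237  -0.036] | F [-0.16  0.85 -0.49] w 0.504 grip 44.5
```

Call:
{"name": "jog_arm", "arguments": {
  "increments": [
    [[0,0,0,0,0,0.88,-0.2],[0,0,0,0,0,0.88,-0.2],[-1,0.02,0,0,0,0,-0.2],[-1,0.02,0,0,0,0,-0.2],[-1,0.02,0,0,0,0,-0.2]]
  ]
}}

```text
time: 7.33
tool_pos: [0.4959, 0.1671, 0.2299]
tcp_rot: [-2.276, -2.165, 0.002]
wrist_force: [0.0, -0.0, -0.3]
width: 0.509
grip_force: 44.5
```

Call:
{"name": "jog_arm", "arguments": {
  "increments": [
    [[-1,0.02,0,0,0,0,-0.2],[-1,0.02,0,0,0,0,-0.2],[-1,0.02,0,0,0,0,-0.2],[-1,0.02,0,0,0,0,-0.2],[-1,0.02,0,0,0,0,-0.2]]
  ]
}}

```text
time: 7.75
tool_pos: [0.4911, 0.0165, 0.23]
tcp_rot: [-2.277, -2.163, 0.001]
wrist_force: [0.3, -0.3, 0.4]
width: 0.507
grip_force: 44.5
```

Call:
{"name": "jog_arm", "arguments": {
  "increments": [
    [[-1,0.02,0,0,0,0,-0.2],[-1,0.02,0,0,0,0,-0.2],[-1,0.02,0,0,0,0,-0.2],[-1,0.02,0,0,0,0,-0.2],[-0.8,0.02,0,0,0,0,-0.2]]
  ]
}}

```text
time: 8.17
tool_pos: [0.4867, -0.1279, 0.23]
tcp_rot: [-2.278, -2.162, 0.001]
wrist_force: [0.8, 0.4, 0.9]
width: 0.504
grip_force: 44.5
```

Call:
{"name": "jog_arm", "arguments": {
  "increments": [
    [[-0.5,0,0,0,0,0,-0.2],[-0.2,0,0,0,0,0,-0.2],[0,0,0,0,0,0,-0.2],[0,0,0,0,0,0,-0.2],[0,0,0,0,0,0,-0.2]]
  ]
}}

```text
time: 8.58
tool_pos: [0.4862, -0.1461, 0.2303]
tcp_rot: [-2.276, -2.164, -0.0]
wrist_force: [-0.3, -0.2, -0.6]
width: 0.509
grip_force: 44.5
```

```bash
python3 - <<'E'
from h import *
plan([.4847,-.1481,.112],87)
im,d,p,R,t=snap('wrist'); C=cloud(d,p,R,t); cv2.imwrite('pics/w4.png',im)
h=cv2.cvtColor(im,cv2.COLOR_BGR2HSV).astype(int); H,S,V=h[...,0],h[...,1],h[...,2]
b=(H>100)&(H<130)&(S>80)&(C[...,2]>.19)&(C[...,2]<.22)
if b.sum()>10: w=C[b]; print(b.sum(),np.median(w[:,2]),cv2.minAreaRect(w[:,:2].astype(np.float32)))
E
```

```text
t 8.58 turn total [-0.007 -0.007  0.015] | shift total (after turn) [-0.069 -0.047  3.944] | F [-0.3  -0.15 -0.58] w 0.509 grip 44.5
5319 0.2014936188359157 ((0.48504456877708435, -0.14577797055244446), (0.027560558170080185, 0.11164897680282593), 87.2928237915039)
```

View pics/w4.png

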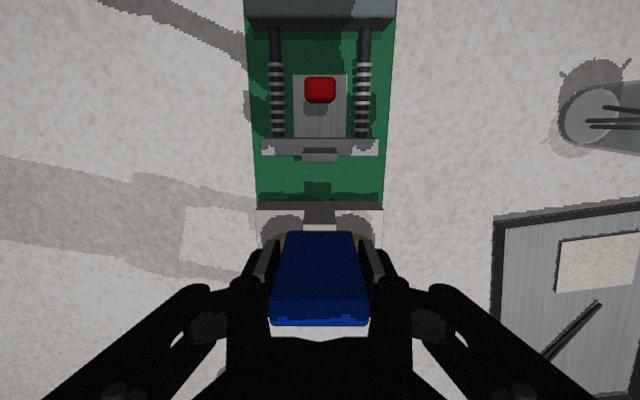

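The plate is held upright at (268–370, 232–325) with the gap ahead of it: the bar tongue is at (320,157) and the rack edge at row 205. I'll measure the held plate and both faces in this same view.

```bash
cat > m.py <<'E'
from h import *
def meas():
    im,d,p,R,t=snap('wrist'); C=cloud(d,p,R,t); z=C[...,2]
    h=cv2.cvtColor(im,cv2.COLOR_BGR2HSV).astype(int); H,S,V=h[...,0],h[...,1],h[...,2]
    O=np.array([.4838,-.1617]); ya=np.array([.0523,.9986]); xa=np.array([.9986,-.0523])
    G=np.stack([(C[...,:2]-O)@xa,(C[...,:2]-O)@ya],-1)*1000
    blue=(H>105)&(H<128)&(S>150)
    return im,C,G,z,blue,H,S,V
def rng(G,m,n,q=1):
    if m.sum()<15: print(n,'none',m.sum()); return
    w=G[m]; print(n,m.sum(),'x',np.percentile(w[:,0],[q,100-q]).round(1),'y',np.percentile(w[:,1],[q,100-q]).round(1))
E
python3 - <<'E'
from m import *
im,C,G,z,blue,H,S,V=meas(); s=read_state()
near=(abs(G[...,0])<70)&(G[...,1]>-90)&(G[...,1]<120)
rng(G,near&(abs(z-.038)<.003)&(G[...,1]>40),'bar top')
rng(G,near&(abs(z-.038)<.003)&(G[...,1]<20),'rack top')
rng(G,near&(abs(z-.075)<.003)&(G[...,1]>30)&(abs(G[...,0])<18),'bar tongue')
m=blue&near&(z>.15); zt=np.percentile(z[m],98); print('plate z range',z[m].min(),zt)
rng(G,m&(abs(z-zt)<.003),'plate top'); rng(G,m,'plate all'); rng(G,m&(z<zt-.05),'plate low')
print('tool',((np.array(s['tool_pos'])[:2]-[.4838,-.1617])@np.array([[.9986,.0523],[-.0523,.9986]])*1000).round(1),s['tool_pos'])
E
```

```text
bar top 1819 x [-53.4  54.1] y [53.  68.8]
rack top 2588 x [-63.6  64.3] y [-41.3  -1. ]
bar tongue 392 x [-14.2  15. ] y [52.8 60.9]
plate z range 0.15001686899847058 0.25286258457116356
plate top 290 x [-63.6  64.1] y [25.9 36.3]
plate all 9927 x [-56.3  57.5] y [ 4.2 35.4]
plate low 7395 x [-21.1  22. ] y [ 4.1 22.5]
tool [ 1.8 15.8] [ 0.48638626 -0.1459883   0.23053445]
```

```bash
python3 - <<'E'
from m import *
im,C,G,z,blue,H,S,V=meas()
m=blue&(abs(G[...,0])<20)&(G[...,1]<40)&(z>.12)&(z<.215)
for a in np.arange(.125,.21,.008):
    k=m&(abs(z-a)<.004)
    if k.sum()>5: print(a.round(3),k.sum(),'y',np.percentile(G[k][:,1],[3,50,97]).round(1),'V',V[k].mean().round())
E
```

```text
0.133 229 y [16.3 16.8 17.3] V 44.0
0.141 359 y [16.2 16.8 17.4] V 44.0
0.149 401 y [16.3 16.8 17.4] V 44.0
0.157 451 y [16.2 16.8 17.4] V 44.0
0.165 546 y [16.2 16.7 17.3] V 44.0
0.173 630 y [16.1 16.7 17.3] V 44.0
0.181 734 y [16.  16.7 17.3] V 44.0
0.189 872 y [16.  16.7 17.3] V 44.0
0.197 1284 y [ 6.8 16.5 17.3] V 49.0
0.205 2181 y [ 4.3 10.5 16.2] V 77.0
```

The plate is vertical, with its +y face at 16.7 mm and its bottom at 126.5 mm. I'll lower it 118 mm and shift it 1.2 mm towards the rack.

Call:
{"name": "jog_arm", "arguments": {
  "increments": [
    [[-0.04,0,0.7,0,0,0,-0.2],[0,0,0.7,0,0,0,-0.2],[0,0,0.7,0,0,0,-0.2],[0,0,0.7,0,0,0,-0.2],[0,0,0.7,0,0,0,-0.2]]
  ]
}}

```text
time: 9.15
tool_pos: [0.4866, -0.1476, 0.1251]
tcp_rot: [2.276, 2.164, 0.001]
wrist_force: [-1.2, -0.4, -0.2]
width: 0.508
grip_force: 44.5
```

Call:
{"name": "jog_arm", "arguments": {
  "increments": [
    [[0,0,0.2,0,0,0,-0.2],[0,0,0.1,0,0,0,-0.2],[0,0,0.1,0,0,0,-0.2],[0,0,0,0,0,0,-0.2],[0,0,0,0,0,0,-0.2]]
  ]
}}

```text
time: 9.57
tool_pos: [0.4872, -0.1485, 0.1149]
tcp_rot: [2.276, 2.162, 0.002]
wrist_force: [-0.5, -0.6, -1.0]
width: 0.511
grip_force: 44.5
```

```bash
python3 - <<'E'
from m import *
s=read_state(); print(s['time'],s['tool_pos'],s['wrist_force'])
im,C,G,z,blue,H,S,V=meas()
m=blue&(abs(G[...,0])<20)&(G[...,1]<40)&(z>.03)&(z<.1)
for a in np.arange(.04,.095,.01):
    k=m&(abs(z-a)<.004)
    if k.sum()>5: print(a.round(3),k.sum(),'y',np.percentile(G[k][:,1],[3,50,97]).round(1),'z',z[k].max())
near=(abs(G[...,0])<70)&(G[...,1]>-90)&(G[...,1]<120)
rng(G,near&(abs(z-.038)<.003)&(G[...,1]>40),'bar top')
E
```

```text
9.5667 [ 0.48724689 -0.14845254  0.11487497] [-0.50322801 -0.63420816 -1.04393659]
0.04 449 y [13.7 14.3 14.8] z 0.043982063646553354
0.05 534 y [13.6 14.3 14.9] z 0.053988063930684255
0.06 640 y [13.6 14.2 14.9] z 0.06397013765525432
0.07 804 y [13.6 14.2 14.8] z 0.07399757572075377
0.08 1011 y [13.3 14.2 14.9] z 0.08399577980302396
0.09 1538 y [ 2.3  7.9 13.5] z 0.08785802761438632
bar top 5252 x [-53.1  54.1] y [53.3 68.8]
```

Call:
{"name": "jog_arm", "arguments": {
  "increments": [
    [[0,0,0.05,0,0,0,-0.2],[0,0,0.04,0,0,0,-0.2],[0,0,0,0,0,0,-0.2],[0,0,0,0,0,0,-0.2],[0,0,0,0,0,0,-0.2]]
  ]
}}

```text
time: 10.03
tool_pos: [0.4869, -0.1485, 0.1115]
tcp_rot: [2.277, 2.163, 0.001]
wrist_force: [0.3, 1.4, 2.1]
width: 0.505
grip_force: 44.6
```

Call:
{"name": "jog_arm", "arguments": {
  "increments": [
    [[0,0,0,0,0,0,0.4],[0,0,0,0,0,0,0.4],[0,0,0,0,0,0,0.4],[0,0,0,0,0,0,0.4],[0,0,0,0,0,0,0.4]]
  ]
}}

```text
time: 10.45
tool_pos: [0.4861, -0.1482, 0.1108]
tcp_rot: [-2.278, -2.163, 0.0]
wrist_force: [0.5, 0.1, -0.5]
width: 0.698
grip_force: 0.0
```

```bash
cat > chk.py <<'E'
from m import *
s=read_state(); print(round(s['time'],2),s['tool_pos'].round(4),s['wrist_force'].round(1),round(s['width'],3),round(s['grip_force'],1))
im,C,G,z,blue,H,S,V=meas()
m=blue&(abs(G[...,0])<30)&(G[...,1]<60)&(G[...,1]>-10)&(z>.03)&(z<.1)
for a in np.arange(.04,.095,.01):
    k=m&(abs(z-a)<.003)
    if k.sum()>5: print(a.round(3),k.sum(),'y',np.percentile(G[k][:,1],[3,50,97]).round(1),'x',np.percentile(G[k][:,0],[2,98]).round(1),'zmax',z[k].max().round(4))
near=(abs(G[...,0])<70)&(G[...,1]>-90)&(G[...,1]<120)
rng(G,near&(abs(z-.038)<.003)&(G[...,1]>25)&~blue,'bar top')
E
python3 chk.py; python3 - <<'E'
from h import *
plan([.4956-.0005,.2868+.004,.232],97.5)
E
```

```text
10.45 [ 0.4861 -0.1482  0.1108] [ 0.5  0.1 -0.5] 0.698 0.0
0.04 385 y [13.6 14.3 14.8] x [-18.9  21.5] zmax 0.043
0.05 473 y [13.5 14.3 14.9] x [-19.5  21.7] zmax 0.053
0.06 566 y [13.6 14.3 14.9] x [-19.4  21.6] zmax 0.063
0.07 711 y [13.5 14.2 15. ] x [-19.1  21.8] zmax 0.073
0.08 2433 y [ 1.3 11.7 14.7] x [-19.4  21.8] zmax 0.083
bar top 5642 x [-53.1  54.2] y [53.  68.8]
t 10.5 turn total [-4.000e-03 -1.000e-03 -1.742e+00] | shift total (after turn) [14.47   2.206 -4.04 ] | F [-0.48 -0.87  0.45] w 0.698 grip 0.0
```

Call:
{"name": "jog_arm", "arguments": {
  "increments": [
    [[0,0,-1,0,0,0,0.4],[0,0,-1,0,0,0,0.4],[0,0,-1,0,0,0,0.4],[0,0,-1,0,0,0,0.4],[0,0,0,0,0,-0.87,0.4]]
  ]
}}

```text
time: 10.92
tool_pos: [0.4899, -0.1495, 0.2381]
tcp_rot: [2.169, 2.258, 0.008]
wrist_force: [0.5, 0.0, 0.7]
width: 0.699
grip_force: 0.0
```

Call:
{"name": "jog_arm", "arguments": {
  "increments": [
    [[0,0,0,0,0,-0.87,0.4],[0.97,0.15,0,0,0,0,0.4],[0.97,0.15,0,0,0,0,0.4],[0.97,0.15,0,0,0,0,0.4],[0.97,0.15,0,0,0,0,0.4]]
  ]
}}

```text
time: 11.33
tool_pos: [0.4887, -0.0295, 0.231]
tcp_rot: [2.073, 2.361, 0.0]
wrist_force: [-0.6, 1.3, 0.1]
width: 0.701
grip_force: 0.0
```

Call:
{"name": "jog_arm", "arguments": {
  "increments": [
    [[0.97,0.15,0,0,0,0,0.4],[0.97,0.15,0,0,0,0,0.4],[0.97,0.15,0,0,0,0,0.4],[0.97,0.15,0,0,0,0,0.4],[0.97,0.15,0,0,0,0,0.4]]
  ]
}}

```text
time: 11.75
tool_pos: [0.492, 0.1181, 0.231]
tcp_rot: [2.072, 2.362, 0.0]
wrist_force: [0.9, 0.1, 0.3]
width: 0.699
grip_force: 0.0
```

Call:
{"name": "jog_arm", "arguments": {
  "increments": [
    [[0.97,0.15,0,0,0,0,0.4],[0.97,0.15,0,0,0,0,0.4],[0.97,0.15,0,0,0,0,0.4],[0.97,0.15,0,0,0,0,0.4],[0.97,0.15,0,0,0,0,0.4]]
  ]
}}

```text
time: 12.17
tool_pos: [0.4954, 0.2653, 0.2309]
tcp_rot: [-2.071, -2.362, 0.0]
wrist_force: [0.3, -0.9, -0.7]
width: 0.697
grip_force: 0.0
```

Call:
{"name": "jog_arm", "arguments": {
  "increments": [
    [[0.8,0.1,0,0,0,0,0.4],[0,0,0,0,0,0,0.4],[0,0,0,0,0,0,0.4],[0,0,0,0,0,0,0.4],[0,0,0,0,0,0,0.4]]
  ]
}}

```text
time: 12.58
tool_pos: [0.4954, 0.2871, 0.2307]
tcp_rot: [2.072, 2.361, -0.001]
wrist_force: [0.9, -0.6, -1.1]
width: 0.7
grip_force: 0.0
```

```bash
python3 - <<'E'
from h import *
plan([.4956-.0005,.2868+.004,.112],97.5)
im,d,p,R,t=snap('wrist'); C=cloud(d,p,R,t)
h=cv2.cvtColor(im,cv2.COLOR_BGR2HSV).astype(int); H,S=h[...,0],h[...,1]
b=(H>105)&(H<128)&(S>150)&(abs(C[...,2]-.083)<.005)
n,L,st,_=cv2.connectedComponentsWithStats(b.astype(np.uint8))
for i in range(1,n):
    if st[i,4]<60: continue
    w=C[L==i]; r=cv2.minAreaRect(w[:,:2].astype(np.float32)); print(st[i],np.round(r[0],4),np.round(r[1],4),round(r[2],1))
E
```

```text
t 12.58 turn total [-0.006  0.006 -0.009] | shift total (after turn) [0.125 0.007 3.957] | F [ 0.88 -0.61 -1.08] w 0.7 grip 0.0
[ 293  115   58   20 1062] [0.4875 0.3534] [0.0438 0.0141] 6.0
[294 159  55  19 938] [0.4917 0.3198] [0.0434 0.0143] 7.0
[296 200  52  17 852] [0.4964 0.2867] [0.0428 0.0138] 7.6
```

Call:
{"name": "jog_arm", "arguments": {
  "increments": [
    [[0.09,0.01,0.79,0,0,0,0.4],[0,0,0.79,0,0,0,0.4],[0,0,0.79,0,0,0,0.4],[0,0,0.79,0,0,0,0.4],[0,0,0.79,0,0,0,0.4]]
  ]
}}

```text
time: 13.05
tool_pos: [0.4957, 0.2896, 0.1118]
tcp_rot: [2.073, 2.36, 0.001]
wrist_force: [-0.3, -0.5, 0.1]
width: 0.7
grip_force: 0.0
```

Call:
{"name": "jog_arm", "arguments": {
  "increments": [
    [[0,0,0,0,0,0,0.4],[0,0,0,0,0,0,0.4],[0,0,0,0,0,0,0.4],[0,0,0,0,0,0,0.4],[0,0,0,0,0,0,0.4]]
  ]
}}

```text
time: 13.47
tool_pos: [0.4968, 0.2913, 0.1146]
tcp_rot: [2.071, 2.361, 0.005]
wrist_force: [0.1, -1.1, -0.2]
width: 0.701
grip_force: 0.0
```

Call:
{"name": "jog_arm", "arguments": {
  "increments": [
    [[0,0,0,0,0,0,-0.2],[0,0,0,0,0,0,-0.2],[0,0,0,0,0,0,-0.2],[0,0,0,0,0,0,-0.2],[0,0,0,0,0,0,-0.2]]
  ]
}}

```text
time: 13.88
tool_pos: [0.4964, 0.2913, 0.1141]
tcp_rot: [2.071, 2.361, 0.003]
wrist_force: [-0.3, -1.1, 6.3]
width: 0.508
grip_force: 40.6
```

Call:
{"name": "jog_arm", "arguments": {
  "increments": [
    [[0,0,-0.8,0,0,0,-0.2],[0,0,-0.8,0,0,0,-0.2],[0,0,-0.8,0,0,0,-0.2],[0,0,-0.8,0,0,0,-0.2],[0,0,-0.8,0,0,0,-0.2]]
  ]
}}

```text
time: 14.3
tool_pos: [0.4951, 0.2907, 0.2334]
tcp_rot: [-2.071, -2.362, 0.001]
wrist_force: [0.5, 0.1, -1.4]
width: 0.512
grip_force: 43.5
```

```bash
python3 - <<'E'
from h import *
s=np.array([.0523,.9986]); t=np.array([.4845,-.1617])+s*(.0236+.005)
plan([*t,.232],87)
E
```

```text
t 14.3 turn total [-0.005  0.002  1.75 ] | shift total (after turn) [-14.124   0.437   0.047] | F [ 0.54  0.14 -1.37] w 0.512 grip 43.5
```

Call:
{"name": "jog_arm", "arguments": {
  "increments": [
    [[0,0,0,0,0,0.875,-0.2],[0,0,0,0,0,0.875,-0.2],[-1,0.03,0,0,0,0,-0.2],[-1,0.03,0,0,0,0,-0.2],[-1,0.03,0,0,0,0,-0.2]]
  ]
}}

```text
time: 14.72
tool_pos: [0.493, 0.2002, 0.2324]
tcp_rot: [2.277, 2.164, -0.0]
wrist_force: [0.5, -1.2, -0.6]
width: 0.505
grip_force: 43.6
```

Call:
{"name": "jog_arm", "arguments": {
  "increments": [
    [[-1,0.03,0,0,0,0,-0.2],[-1,0.03,0,0,0,0,-0.2],[-1,0.03,0,0,0,0,-0.2],[-1,0.03,0,0,0,0,-0.2],[-1,0.03,0,0,0,0,-0.2]]
  ]
}}

```text
time: 15.13
tool_pos: [0.4895, 0.0494, 0.2325]
tcp_rot: [2.279, 2.163, 0.0]
wrist_force: [0.8, 0.2, -0.7]
width: 0.512
grip_force: 43.6
```

Call:
{"name": "jog_arm", "arguments": {
  "increments": [
    [[-1,0.03,0,0,0,0,-0.2],[-1,0.03,0,0,0,0,-0.2],[-1,0.03,0,0,0,0,-0.2],[-1,0.03,0,0,0,0,-0.2],[-0.9,0.03,0,0,0,0,-0.2]]
  ]
}}

```text
time: 15.55
tool_pos: [0.4864, -0.0979, 0.2325]
tcp_rot: [2.279, 2.162, -0.0]
wrist_force: [0.8, 0.7, -0.7]
width: 0.509
grip_force: 43.6
```

Call:
{"name": "jog_arm", "arguments": {
  "increments": [
    [[-0.2,0,0,0,0,0,-0.2],[0,0,0,0,0,0,-0.2],[0,0,0,0,0,0,-0.2],[0,0,0,0,0,0,-0.2],[0,0,0,0,0,0,-0.2]]
  ]
}}

```text
time: 15.97
tool_pos: [0.4865, -0.1011, 0.2323]
tcp_rot: [-2.277, -2.164, -0.0]
wrist_force: [0.7, -0.2, -1.2]
width: 0.508
grip_force: 43.6
```

```bash
cat > held.py <<'E'
from m import *
s=read_state(); print(round(s['time'],2),s['tool_pos'].round(4),s['wrist_force'].round(1))
im,C,G,z,blue,H,S,V=meas()
m=blue&(abs(G[...,0])<30)&(abs(G[...,1])<70)&(z>.12)&(z<.215)
for a in (.14,.16,.18,.2):
    k=m&(abs(z-a)<.004)
    if k.sum()>5: print(a,k.sum(),'face y',np.percentile(G[k][:,1],[3,50,97]).round(1),'x',np.percentile(G[k][:,0],[2,98]).round(1))
k=m&(abs(G[...,1]-np.percentile(G[m][:,1],80)+5)<3)&(z>.19); print('top z',np.median(z[k]).round(4))
E
python3 held.py
```

```text
15.97 [ 0.4865 -0.1011  0.2323] [ 0.7 -0.2 -1.2]
0.14 354 face y [61.7 62.2 62.8] x [-21.8  18.5]
0.16 493 face y [61.6 62.2 62.8] x [-21.8  18.6]
0.18 732 face y [61.4 62.2 62.9] x [-22.6  18.8]
0.2 3103 face y [49.8 57.9 62.6] x [-22.6  18.9]
top z 0.2011
```

Call:
{"name": "jog_arm", "arguments": {
  "increments": [
    [[-0.52,0.07,0,0,0,0,-0.2],[-0.52,0,0,0,0,0,-0.2],[0,0,0.6,0,0,0,-0.2],[0,0,0.6,0,0,0,-0.2],[0,0,0.6,0,0,0,-0.2]]
  ]
}}

```text
time: 16.43
tool_pos: [0.4875, -0.133, 0.1784]
tcp_rot: [2.277, 2.163, 0.001]
wrist_force: [0.2, 0.5, -1.1]
width: 0.506
grip_force: 43.6
```

Call:
{"name": "jog_arm", "arguments": {
  "increments": [
    [[0,0,0.6,0,0,0,-0.2],[0,0,0.6,0,0,0,-0.2],[0,0,0.4,0,0,0,-0.2],[0,0,0.2,0,0,0,-0.2],[0,0,0.2,0,0,0,-0.2]]
  ]
}}

```text
time: 16.85
tool_pos: [0.487, -0.133, 0.118]
tcp_rot: [-2.278, -2.163, 0.0]
wrist_force: [1.0, -0.7, -1.1]
width: 0.511
grip_force: 43.6
```

Call:
{"name": "jog_arm", "arguments": {
  "increments": [
    [[0,0,0,0,0,0,-0.2],[0,0,0,0,0,0,-0.2],[0,0,0,0,0,0,-0.2],[0,0,0,0,0,0,-0.2],[0,0,0,0,0,0,-0.2]]
  ]
}}

```text
time: 17.27
tool_pos: [0.4875, -0.1338, 0.1193]
tcp_rot: [2.278, 2.161, 0.001]
wrist_force: [-0.3, -0.3, -0.2]
width: 0.515
grip_force: 43.6
```

```bash
python3 chk.py
```

```text
17.27 [ 0.4875 -0.1338  0.1193] [-0.3 -0.3 -0.2] 0.515 43.6
0.04 330 y [28.9 29.6 30.1] x [-19.   21.2] zmax 0.043
0.05 408 y [28.9 29.6 30.2] x [-19.6  21.6] zmax 0.053
0.06 485 y [28.7 29.6 30.3] x [-19.5  22.3] zmax 0.063
0.07 605 y [28.6 29.6 30.3] x [-19.7  22.1] zmax 0.073
0.08 1661 y [ 2.2 11.1 30.1] x [-19.6  22.2] zmax 0.083
0.09 2397 y [17.  23.6 29.3] x [-19.5  21.4] zmax 0.0925
bar top 4716 x [-53.2  54.2] y [53.3 68.8]
```

Call:
{"name": "jog_arm", "arguments": {
  "increments": [
    [[0,0,0.08,0,0,0,-0.2],[0,0,0.08,0,0,0,-0.2],[0,0,0,0,0,0,-0.2],[0,0,0,0,0,0,-0.2],[0,0,0,0,0,0,-0.2]]
  ]
}}

```text
time: 17.73
tool_pos: [0.4874, -0.1337, 0.1141]
tcp_rot: [2.278, 2.162, 0.001]
wrist_force: [-0.2, 0.6, 3.7]
width: 0.511
grip_force: 43.8
```

Call:
{"name": "jog_arm", "arguments": {
  "increments": [
    [[0,0,0,0,0,0,0.4],[0,0,0,0,0,0,0.4],[0,0,0,0,0,0,0.4],[0,0,0,0,0,0,0.4],[0,0,0,0,0,0,0.4]]
  ]
}}

```text
time: 18.15
tool_pos: [0.4868, -0.1335, 0.1134]
tcp_rot: [-2.279, -2.162, 0.0]
wrist_force: [0.5, -0.4, -0.1]
width: 0.701
grip_force: 0.0
```

```bash
python3 chk.py; python3 - <<'E'
from h import *
plan([.4917-.0003,.3198+.003,.112],97.5)
E
```

```text
18.15 [ 0.4868 -0.1335  0.1134] [ 0.5 -0.4 -0.1] 0.701 0.0
0.04 362 y [28.9 29.7 30.3] x [-18.8  21.2] zmax 0.043
0.05 445 y [28.8 29.6 30.3] x [-19.8  21.6] zmax 0.053
0.06 546 y [28.8 29.6 30.4] x [-20.   21.6] zmax 0.063
0.07 673 y [28.8 29.6 30.3] x [-19.7  21.5] zmax 0.073
0.08 3527 y [ 9.1 21.8 30. ] x [-19.5  21.8] zmax 0.083
bar top 5064 x [-53.1  54.1] y [53.2 68.8]
t 18.2 turn total [-4.000e-03 -1.000e-03 -1.752e+00] | shift total (after turn) [15.061  2.137  0.049] | F [-0.7  -0.83  0.37] w 0.698 grip 0.0
```

Plate 2 stands at y 15.6–29.6. I'll fetch the third plate.

Call:
{"name": "jog_arm", "arguments": {
  "increments": [
    [[0,0,-1,0,0,0,0.4],[0,0,-1,0,0,0,0.4],[0,0,-1,0,0,0,0.4],[0,0,-1,0,0,0,0.4],[0,0,0,0,0,-0.87,0.4]]
  ]
}}

```text
time: 18.62
tool_pos: [0.4906, -0.1347, 0.2407]
tcp_rot: [2.17, 2.257, 0.008]
wrist_force: [0.3, -0.5, 0.6]
width: 0.703
grip_force: 0.0
```

Call:
{"name": "jog_arm", "arguments": {
  "increments": [
    [[0,0,0,0,0,-0.87,0.4],[1,0.14,0,0,0,0,0.4],[1,0.14,0,0,0,0,0.4],[1,0.14,0,0,0,0,0.4],[1,0.14,0,0,0,0,0.4]]
  ]
}}

```text
time: 19.03
tool_pos: [0.4879, -0.0114, 0.2337]
tcp_rot: [2.074, 2.36, 0.0]
wrist_force: [1.6, 0.3, 0.0]
width: 0.702
grip_force: 0.0
```

Call:
{"name": "jog_arm", "arguments": {
  "increments": [
    [[1,0.14,0,0,0,0,0.4],[1,0.14,0,0,0,0,0.4],[1,0.14,0,0,0,0,0.4],[1,0.14,0,0,0,0,0.4],[1,0.14,0,0,0,0,0.4]]
  ]
}}

```text
time: 19.45
tool_pos: [0.4892, 0.1405, 0.2337]
tcp_rot: [2.073, 2.361, 0.0]
wrist_force: [0.9, -0.7, 0.0]
width: 0.699
grip_force: 0.0
```

Call:
{"name": "jog_arm", "arguments": {
  "increments": [
    [[1,0.14,0,0,0,0,0.4],[1,0.14,0,0,0,0,0.4],[1,0.14,0,0,0,0,0.4],[1,0.14,0,0,0,0,0.4],[1,0.14,0,0,0,0,0.4]]
  ]
}}

```text
time: 19.87
tool_pos: [0.4906, 0.292, 0.2335]
tcp_rot: [2.073, 2.361, -0.0]
wrist_force: [0.5, -0.6, 0.1]
width: 0.701
grip_force: 0.0
```

Call:
{"name": "jog_arm", "arguments": {
  "increments": [
    [[0.8,0.14,0,0,0,0,0.4],[0.2,0,0,0,0,0,0.4],[0,0,0,0,0,0,0.4],[0,0,0,0,0,0,0.4],[0,0,0,0,0,0,0.4]]
  ]
}}

```text
time: 20.28
tool_pos: [0.4911, 0.3196, 0.2334]
tcp_rot: [2.073, 2.36, -0.002]
wrist_force: [0.6, 1.1, -0.8]
width: 0.701
grip_force: 0.0
```

```bash
python3 - <<'E'
from h import *
plan([.4917-.0003,.3198+.003,.112],97.5)
im,d,p,R,t=snap('wrist'); C=cloud(d,p,R,t)
h=cv2.cvtColor(im,cv2.COLOR_BGR2HSV).astype(int); H,S=h[...,0],h[...,1]
b=(H>105)&(H<128)&(S>150)&(abs(C[...,2]-.083)<.005)
n,L,st,_=cv2.connectedComponentsWithStats(b.astype(np.uint8))
for i in range(1,n):
    if st[i,4]<60: continue
    w=C[L==i]; r=cv2.minAreaRect(w[:,:2].astype(np.float32)); print(st[i],np.round(r[0],4),np.round(r[1],4),round(r[2],1))
E
```

```text
t 20.28 turn total [-0.008  0.008 -0.017] | shift total (after turn) [0.103 0.024 4.045] | F [ 0.62  1.13 -0.78] w 0.701 grip 0.0
[295 157  54  19 925] [0.4876 0.3536] [0.043  0.0144] 6.6
[296 197  52  18 831] [0.492  0.3201] [0.0431 0.0145] 6.1
```

Call:
{"name": "jog_arm", "arguments": {
  "increments": [
    [[0.1,0.03,0.8,0,0,0,0.4],[0,0,0.8,0,0,0,0.4],[0,0,0.8,0,0,0,0.4],[0,0,0.8,0,0,0,0.4],[0,0,0.8,0,0,0,0.4]]
  ]
}}

```text
time: 20.75
tool_pos: [0.492, 0.3225, 0.113]
tcp_rot: [2.075, 2.359, 0.001]
wrist_force: [0.1, 0.4, 0.9]
width: 0.696
grip_force: 0.0
```

Call:
{"name": "jog_arm", "arguments": {
  "increments": [
    [[0,0,0,0,0,0,0.4],[0,0,0,0,0,0,0.4],[0,0,0,0,0,0,0.4],[0,0,0,0,0,0,0.4],[0,0,0,0,0,0,0.4]]
  ]
}}

```text
time: 21.17
tool_pos: [0.4931, 0.3244, 0.1159]
tcp_rot: [2.072, 2.359, 0.006]
wrist_force: [-0.5, -0.4, -0.2]
width: 0.7
grip_force: 0.0
```

Call:
{"name": "jog_arm", "arguments": {
  "increments": [
    [[0,0,0,0,0,0,-0.2],[0,0,0,0,0,0,-0.2],[0,0,0,0,0,0,-0.2],[0,0,0,0,0,0,-0.2],[0,0,0,0,0,0,-0.2]]
  ]
}}

```text
time: 21.58
tool_pos: [0.4927, 0.3245, 0.1154]
tcp_rot: [2.072, 2.36, 0.004]
wrist_force: [-0.1, -1.4, 6.5]
width: 0.507
grip_force: 41.1
```

Call:
{"name": "jog_arm", "arguments": {
  "increments": [
    [[0,0,-0.8,0,0,0,-0.2],[0,0,-0.8,0,0,0,-0.2],[0,0,-0.8,0,0,0,-0.2],[0,0,-0.8,0,0,0,-0.2],[0,0,-0.8,0,0,0,-0.2]]
  ]
}}

```text
time: 22.0
tool_pos: [0.4914, 0.3238, 0.2346]
tcp_rot: [-2.073, -2.361, 0.001]
wrist_force: [0.2, -1.1, -0.3]
width: 0.505
grip_force: 43.6
```

```bash
python3 - <<'E'
from h import *
s=np.array([.0523,.9986]); t=np.array([.4855,-.1617])+s*(.040+.005)
plan([*t,.232],87)
E
```

```text
t 22.0 turn total [-0.005  0.003  1.74 ] | shift total (after turn) [-14.671   0.651   0.085] | F [ 0.19 -1.13 -0.32] w 0.505 grip 43.6
```

Call:
{"name": "jog_arm", "arguments": {
  "increments": [
    [[0,0,0,0,0,0.87,-0.2],[0,0,0,0,0,0.87,-0.2],[-1,0.045,0,0,0,0,-0.2],[-1,0.045,0,0,0,0,-0.2],[-1,0.045,0,0,0,0,-0.2]]
  ]
}}

```text
time: 22.42
tool_pos: [0.4906, 0.2332, 0.2335]
tcp_rot: [-2.277, -2.164, 0.001]
wrist_force: [-0.3, -0.7, -0.5]
width: 0.51
grip_force: 43.6
```

Call:
{"name": "jog_arm", "arguments": {
  "increments": [
    [[-1,0.045,0,0,0,0,-0.2],[-1,0.045,0,0,0,0,-0.2],[-1,0.045,0,0,0,0,-0.2],[-1,0.045,0,0,0,0,-0.2],[-1,0.045,0,0,0,0,-0.2]]
  ]
}}

```text
time: 22.83
tool_pos: [0.4894, 0.0824, 0.2336]
tcp_rot: [2.279, 2.163, -0.0]
wrist_force: [0.6, -0.9, -0.6]
width: 0.509
grip_force: 43.6
```

Call:
{"name": "jog_arm", "arguments": {
  "increments": [
    [[-1,0.045,0,0,0,0,-0.2],[-1,0.045,0,0,0,0,-0.2],[-1,0.045,0,0,0,0,-0.2],[-1,0.045,0,0,0,0,-0.2],[-1,0.045,0,0,0,0,-0.2]]
  ]
}}

```text
time: 23.25
tool_pos: [0.4883, -0.0678, 0.2337]
tcp_rot: [2.279, 2.163, 0.0]
wrist_force: [1.4, 0.5, -0.6]
width: 0.509
grip_force: 43.6
```

Call:
{"name": "jog_arm", "arguments": {
  "increments": [
    [[-1,0.05,0,0,0,0,-0.2],[-0.6,0,0,0,0,0,-0.2],[0,0,0,0,0,0,-0.2],[0,0,0,0,0,0,-0.2],[0,0,0,0,0,0,-0.2]]
  ]
}}

```text
time: 23.67
tool_pos: [0.4876, -0.114, 0.2335]
tcp_rot: [-2.279, -2.161, -0.0]
wrist_force: [0.0, -0.4, -0.3]
width: 0.507
grip_force: 43.6
```

```bash
python3 held.py
```

```text
23.67 [ 0.4876 -0.114   0.2335] [ 0.  -0.4 -0.3]
0.14 338 face y [49.5 50.1 50.7] x [-20.   20.2]
0.16 481 face y [49.4 50.1 50.7] x [-20.2  20.3]
0.18 732 face y [49.3 50.  50.7] x [-20.8  20.9]
0.2 3024 face y [37.8 45.6 50.4] x [-20.8  20.8]
top z 0.2009
```

Call:
{"name": "jog_arm", "arguments": {
  "increments": [
    [[0,0,0.7,0,0,0,-0.2],[0,0,0.7,0,0,0,-0.2],[0,0,0.7,0,0,0,-0.2],[0,0,0.7,0,0,0,-0.2],[0,0,0.5,0,0,0,-0.2]]
  ]
}}

```text
time: 24.13
tool_pos: [0.487, -0.1128, 0.1328]
tcp_rot: [-2.275, -2.163, 0.001]
wrist_force: [0.5, 0.2, -0.8]
width: 0.507
grip_force: 43.6
```

Call:
{"name": "jog_arm", "arguments": {
  "increments": [
    [[0,0,0.3,0,0,0,-0.2],[0,0,0.2,0,0,0,-0.2],[0,0,0,0,0,0,-0.2],[0,0,0,0,0,0,-0.2],[0,0,0,0,0,0,-0.2]]
  ]
}}

```text
time: 24.55
tool_pos: [0.4887, -0.1145, 0.1208]
tcp_rot: [2.277, 2.162, 0.002]
wrist_force: [-0.4, -0.3, -0.4]
width: 0.508
grip_force: 43.6
```

```bash
python3 chk.py
```

```text
24.55 [ 0.4887 -0.1145  0.1208] [-0.4 -0.3 -0.4] 0.508 43.6
0.04 48 y [48.8 49.3 50.3] x [-19.4  22.1] zmax 0.0429
0.05 65 y [48.1 49.3 50.1] x [-19.6  22.6] zmax 0.053
0.06 105 y [48.2 49.4 54.5] x [-20.6  23. ] zmax 0.0628
0.07 388 y [48.6 49.5 50.3] x [-20.1  22.2] zmax 0.073
0.08 2032 y [20.2 29.  50. ] x [-19.5  21.9] zmax 0.083
0.09 2386 y [37.  43.6 49.3] x [-19.3  21.9] zmax 0.0916
bar top 4375 x [-53.1  54.2] y [52.9 69. ]
```

Call:
{"name": "jog_arm", "arguments": {
  "increments": [
    [[-0.03,0,0.09,0,0,0,-0.2],[0,0,0.08,0,0,0,-0.2],[0,0,0,0,0,0,-0.2],[0,0,0,0,0,0,-0.2],[0,0,0,0,0,0,-0.2]]
  ]
}}

```text
time: 25.02
tool_pos: [0.4886, -0.1158, 0.1154]
tcp_rot: [2.278, 2.161, 0.002]
wrist_force: [0.8, -0.0, 4.6]
width: 0.51
grip_force: 44.0
```

Call:
{"name": "jog_arm", "arguments": {
  "increments": [
    [[0,0,0,0,0,0,0.4],[0,0,0,0,0,0,0.4],[0,0,0,0,0,0,0.4],[0,0,0,0,0,0,0.4],[0,0,0,0,0,0,0.4]]
  ]
}}

```text
time: 25.43
tool_pos: [0.4874, -0.1153, 0.1142]
tcp_rot: [-2.278, -2.162, 0.001]
wrist_force: [0.1, 0.4, 0.3]
width: 0.702
grip_force: 0.0
```

Call:
{"name": "jog_arm", "arguments": {
  "increments": [
    [[0,0,-0.8,0,0,0,0.4],[0,0,-0.8,0,0,0,0.4],[0,0,-0.8,0,0,0,0],[0,0,-0.8,0,0,0,-0.5],[0,0,0,0,0,0,-1]]
  ]
}}

```text
time: 25.85
tool_pos: [0.4907, -0.1162, 0.2158]
tcp_rot: [2.273, 2.157, 0.007]
wrist_force: [1.0, -1.2, -0.2]
width: 0.281
grip_force: 0.0
```

```bash
python3 chk.py; python3 - <<'E'
from m import *
im,C,G,z,blue,H,S,V=meas(); cv2.imwrite('pics/w5.png',im)
k=((H<8)|(H>172))&(S>120)&(abs(z-.094)<.004)&(abs(G[...,0])<30); rng(G,k,'handle top')
E
```

```text
25.85 [ 0.4907 -0.1162  0.2158] [ 1.  -1.2 -0.2] 0.281 0.0
0.04 11 y [47.9 48.3 48.9] x [-19.1  21.7] zmax 0.0426
0.05 15 y [47.7 48.2 48.5] x [-19.1  21.6] zmax 0.0527
0.06 36 y [47.8 48.2 48.6] x [-19.1  21.8] zmax 0.0629
0.07 209 y [29.  48.  48.8] x [-18.6  21.6] zmax 0.073
0.08 1774 y [ 2.6 28.5 48.3] x [-18.8  21.3] zmax 0.083
bar top 1829 x [-53.4  54.1] y [53.3 69. ]
handle top 769 x [-9.6 11.2] y [ 99.8 115.6]
```

View pics/w5.png

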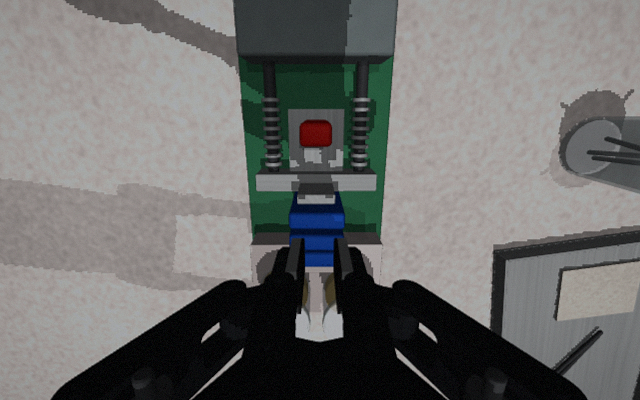

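All three plates stand upright in the gap (288–345, 190–265), and the red handle is at (316,133), gap y 100–116 mm. I'll go behind the handle with the fingers shut.

```bash
python3 - <<'E'
from h import *
plan([.4916,-.0269,.133],87)
E
```

```text
t 25.95 turn total [ 0.025  0.006 -0.002] | shift total (after turn) [ 2.958 -0.05   2.622] | F [0.38 0.03 0.44] w 0.106 grip 0.0
```

Call:
{"name": "jog_arm", "arguments": {
  "increments": [
    [[0.74,0,0,0,0,0,-1],[0.74,0,0,0,0,0,-1],[0.74,0,0,0,0,0,-1],[0.74,0,0,0,0,0,-1],[0,0,0,0,0,0,-1]]
  ]
}}

```text
time: 26.37
tool_pos: [0.491, -0.0239, 0.2084]
tcp_rot: [-2.274, -2.162, 0.002]
wrist_force: [0.8, 0.3, 0.2]
width: -0.001
grip_force: 0.0
```

Call:
{"name": "jog_arm", "arguments": {
  "increments": [
    [[0,0,0.6,0,0,0,-1],[0,0,0.6,0,0,0,-1],[0,0,0.6,0,0,0,-1],[0,0,0.5,0,0,0,-1],[0,0,0.2,0,0,0,-1]]
  ]
}}

```text
time: 26.78
tool_pos: [0.4896, -0.0269, 0.1317]
tcp_rot: [-2.275, -2.159, 0.007]
wrist_force: [-0.2, 0.0, -0.2]
width: 0.0
grip_force: 0.0
```

Call:
{"name": "jog_arm", "arguments": {
  "increments": [
    [[0,0,0,0,0,0,-1],[0,0,0,0,0,0,-1],[0,0,0,0,0,0,-1],[0,0,0,0,0,0,-1],[0,0,0,0,0,0,-1]]
  ]
}}

```text
time: 27.2
tool_pos: [0.4932, -0.0269, 0.1367]
tcp_rot: [2.278, 2.161, 0.002]
wrist_force: [0.2, -0.6, 0.7]
width: -0.002
grip_force: 0.0
```

```bash
python3 - <<'E'
from h import *
plan([.4916,-.0269,.133],87)
im=snap('wrist')[0]; cv2.imwrite('pics/w6.png',im)
E
```

```text
t 27.2 turn total [ 0.02   0.001 -0.002] | shift total (after turn) [-0.004 -0.053  0.122] | F [ 0.23 -0.59  0.74] w -0.002 grip 0.0
```

View pics/w6.png

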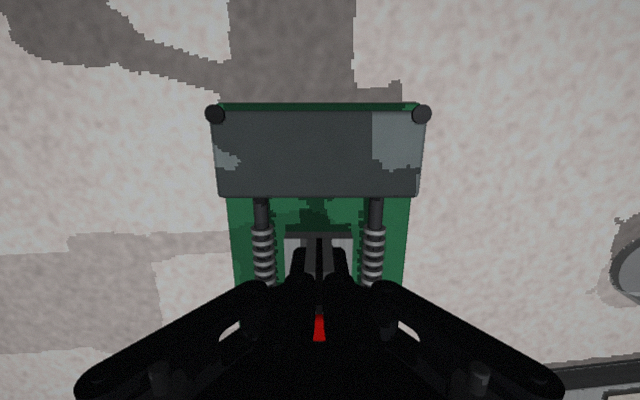

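The shut fingers hang just behind the red handle, seen through them at (318,328). I'll push slowly towards the rack.

Call:
{"name": "jog_arm", "arguments": {
  "increments": [
    [[-0.08,-0.03,0,0,0,0,-1],[-0.08,0,0,0,0,0,-1],[-0.08,0,0,0,0,0,-1],[-0.08,0,0,0,0,0,-1],[-0.08,0,0,0,0,0,-1]]
  ]
}}

```text
time: 27.67
tool_pos: [0.4909, -0.0386, 0.1358]
tcp_rot: [-2.279, -2.161, -0.001]
wrist_force: [-0.3, 1.9, 2.0]
width: 0.001
grip_force: 1.2
```

Call:
{"name": "jog_arm", "arguments": {
  "increments": [
    [[-0.04,0,0,0,0,0,-1],[-0.04,0,0,0,0,0,-1],[-0.02,0,0,0,0,0,-1],[0,0,0,0,0,0,-1],[0,0,0,0,0,0,-1]]
  ]
}}

```text
time: 28.08
tool_pos: [0.4908, -0.0417, 0.1356]
tcp_rot: [2.279, 2.162, 0.0]
wrist_force: [0.7, 1.8, 2.0]
width: 0.006
grip_force: 0.9
```

```bash
python3 - <<'E'
from h import *
s=read_state(); print(s['time'],s['tool_pos'].round(4),s['wrist_force'].round(2),s['torque'].round(2))
E
```

```text
28.0833 [ 0.4908 -0.0417  0.1356] [0.69 1.83 1.98] [ 0.28  0.05 -0.02]
```

Call:
{"name": "jog_arm", "arguments": {
  "increments": [
    [[-0.03,0,0,0,0,0,-1],[-0.03,0,0,0,0,0,-1],[-0.03,0,0,0,0,0,-1],[-0.03,0,0,0,0,0,-1],[0,0,0,0,0,0,-1]]
  ]
}}

```text
time: 28.5
tool_pos: [0.4906, -0.0453, 0.1356]
tcp_rot: [2.279, 2.162, 0.0]
wrist_force: [-0.8, 2.5, 1.3]
width: 0.0
grip_force: 1.5
```

Call:
{"name": "jog_arm", "arguments": {
  "increments": [
    [[-0.02,0,0,0,0,0,-1],[-0.02,0,0,0,0,0,-1],[-0.02,0,0,0,0,0,-1],[0,0,0,0,0,0,-1],[0,0,0,0,0,0,-1]]
  ]
}}

```text
time: 28.92
tool_pos: [0.4905, -0.0471, 0.1356]
tcp_rot: [2.279, 2.162, 0.0]
wrist_force: [0.8, 3.1, 1.2]
width: -0.001
grip_force: 1.7
```

Call:
{"name": "jog_arm", "arguments": {
  "increments": [
    [[-0.02,0,0,0,0,0,-1],[-0.02,0,0,0,0,0,-1],[-0.01,0,0,0,0,0,-1],[0,0,0,0,0,0,-1],[0,0,0,0,0,0,-1]]
  ]
}}

```text
time: 29.33
tool_pos: [0.4905, -0.0475, 0.1356]
tcp_rot: [-2.279, -2.161, -0.003]
wrist_force: [1.2, 8.8, 1.6]
width: 0.002
grip_force: 4.4
```

Call:
{"name": "jog_arm", "arguments": {
  "increments": [
    [[-0.02,0,0,0,0,0,-1],[-0.02,0,0,0,0,0,-1],[0,0,0,0,0,0,-1],[0,0,0,0,0,0,-1],[0,0,0,0,0,0,-1]]
  ]
}}

```text
time: 29.75
tool_pos: [0.4905, -0.0476, 0.1357]
tcp_rot: [-2.278, -2.159, -0.005]
wrist_force: [1.9, 14.1, 2.1]
width: 0.0
grip_force: 6.8
```

```bash
python3 - <<'E'
from m import *
im,d,p,R,t=snap('top'); C=cloud(d,p,R,t); s=read_state(); print(s['tool_pos'].round(4),s['wrist_force'].round(2))
cv2.imwrite('pics/t2.png',cv2.resize(im[190:270,290:420],None,fx=6,fy=6,interpolation=cv2.INTER_CUBIC))
E
```

```text
[ 0.4905 -0.0476  0.1356] [ 1.95 13.27  1.88]
```

Clamped: the force rose steeply to about 13 N at roughly 13 mm of bar travel, well short of the 24 mm stop. I'll hold there and take one last look.

Call:
{"name": "jog_arm", "arguments": {
  "increments": [
    [[0,0,0,0,0,0,-1],[0,0,0,0,0,0,-1],[0,0,0,0,0,0,-1],[0,0,0,0,0,0,-1],[0,0,0,0,0,0,-1]]
  ]
}}

```text
time: 30.22
tool_pos: [0.4905, -0.0476, 0.1357]
tcp_rot: [-2.278, -2.159, -0.005]
wrist_force: [1.9, 13.7, 2.4]
width: -0.005
grip_force: 6.8
```

```bash
python3 - <<'E'
from h import *
im=snap('scene')[0]; s=read_state(); print(s['time'],s['tool_pos'].round(4),s['wrist_force'].round(2))
a=cv2.resize(im[120:230,240:390],None,fx=5,fy=5,interpolation=cv2.INTER_CUBIC); cv2.imwrite('pics/s2.png',a)
E
```

```text
30.2667 [ 0.4905 -0.0476  0.1357] [ 1.31 13.77  1.95]
```

View pics/s2.png

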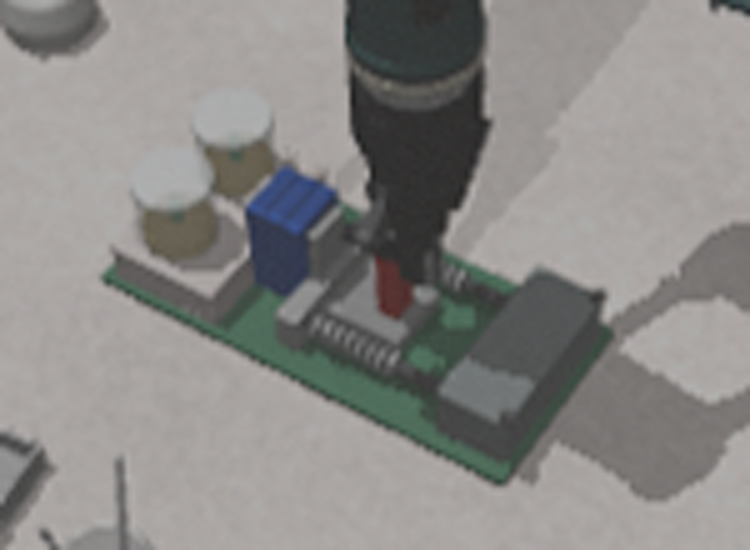

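The crop shows three upright blue plates packed flat at (290,230) between the rack and the bar tongue, with the fingers pressing the red handle at (395,270). I'm handing in now.

```bash
python3 -c "
from workcell import bot
print(bot.finish_job())"
```

```text
the job is handed in; nothing more can be done
None
```

I handed the job in with three blue plates clamped upright between the rack and the push bar, the fingers still pressing the bar at about 13 N, and the fourth plate left standing in its stand. The hand-in returned no verdict.

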